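Line up the sample bushings by size for the inventory photograph

TASK

Set the four steel bushings up for the inventory photograph: stand each one on its flange in the middle of a rubber pad on the board, one to a pad, in order of size with the smallest next to the black-and-white photo scale and the largest next to the grey card. Do not knock any bushing over, and leave the scale and the grey card where they lie.

Things in the scene. Friction and masses are not known exactly. Their poses are not given: they have to be found in the camera images.
- bushing_1: the smallest of four plain steel flanged bushings, standing upright on its flange on the table: flange 37 mm diameter and 4 mm thick at the bottom, above it a straight round body 26 mm diameter up to the top, total height 30 mm, open bore 16 mm, about 80 g. Origin: centre of the underside of the flange; z is its axis, up when it stands right way up.
- bushing_2: the second smallest of four plain steel flanged bushings, standing upright on its flange on the table: flange 46 mm diameter and 4 mm thick at the bottom, above it a straight round body 35 mm diameter up to the top, total height 42 mm, open bore 23 mm, about 170 g. Origin: centre of the underside of the flange; z is its axis, up when it stands right way up.
- bushing_3: the second largest of four plain steel flanged bushings, standing upright on its flange on the table: flange 55 mm diameter and 4 mm thick at the bottom, above it a straight round body 44 mm diameter up to the top, total height 54 mm, open bore 30 mm, about 330 g. Origin: centre of the underside of the flange; z is its axis, up when it stands right way up.
- bushing_4: the largest of four plain steel flanged bushings, standing upright on its flange on the table: flange 64 mm diameter and 4 mm thick at the bottom, above it a straight round body 53 mm diameter up to the top, total height 66 mm, open bore 37 mm, about 560 g. Origin: centre of the underside of the flange; z is its axis, up when it stands right way up.
- pad_a: one of four identical fixed black rubber discs, 86 mm diameter, 3 mm thick, in a straight row 90 mm apart on a fixed wooden board (130 x 500 mm, 10 mm thick, on the table): pad tops are 13 mm above the table. Which lettered pad lies where in the row differs from start to start. Origin: centre of its underside; z up, y along the row.
- pad_b: one of four identical fixed black rubber discs, 86 mm diameter, 3 mm thick, in a straight row 90 mm apart on a fixed wooden board (130 x 500 mm, 10 mm thick, on the table): pad tops are 13 mm above the table. Which lettered pad lies where in the row differs from start to start. Origin: centre of its underside; z up, y along the row.
- pad_c: one of four identical fixed black rubber discs, 86 mm diameter, 3 mm thick, in a straight row 90 mm apart on a fixed wooden board (130 x 500 mm, 10 mm thick, on the table): pad tops are 13 mm above the table. Which lettered pad lies where in the row differs from start to start. Origin: centre of its underside; z up, y along the row.
- pad_d: one of four identical fixed black rubber discs, 86 mm diameter, 3 mm thick, in a straight row 90 mm apart on a fixed wooden board (130 x 500 mm, 10 mm thick, on the table): pad tops are 13 mm above the table. Which lettered pad lies where in the row differs from start to start. Origin: centre of its underside; z up, y along the row.
- scale: photo scale: a loose flat white bar with black blocks, 110 x 28 x 4 mm, 50 g, lying on the board across one end of the row, its centre about 77 mm beyond the centre of the nearest pad; which end differs from start to start. Origin: centre of its underside; x along its length (across the row), z up.
- card: grey card for the photograph: a loose plain grey flat plate, 85 x 54 x 4 mm, 50 g, lying on the board across the other end of the row, its centre about 77 mm beyond the centre of the nearest pad. Origin: centre of its underside; x along its 85 mm length (across the row), z up.
Things that resemble listed ones, but are neither listed nor needed, are in the scene too. What is shaped like the bushing_4 but red is not meant.

How it is judged:
By the outcome, as a careful person would: the job done as asked, in the order asked, and still so for the second after the job is handed in, with the robot touching nothing.
It also fails if it takes over 112 s, if anything falls off the work surface, if the arm or the gripper's body presses on something with over 40 N, if the wrist force passes 120 N, or if a joint passes its speed limit or range.

ROBOT

A 6-joint arm with a two-finger parallel gripper is mounted at the origin on the work surface. World frame = base frame: x ahead of the robot, y to its left, z up, the work surface at z = 0. Lengths are in m, angles in rad, forces in N, time in s.
With the tool pointing down it reaches from about 0.375 to 0.975 m from the base axis. Payload 3.8 kg.
Tool frame: the origin (TCP) lies at the very end of the fingers, on their centre line; the grasp point (between the pads) lies 19 mm behind it (ctrl.hold_point_z is the distance from the TCP to the grasp point, in m); x points along the fingers, z is the direction in which the jaws open and shut, and the axes are right-handed (so a half turn about x gives the same grasp; the last joint's range is limited). The gripper opens to 85 mm and grips with 20 to 120 N. Pads are 22 mm wide; open, the fingers measure 114 mm over their backs; the gripper's body (76 mm by 85 mm) begins 54 mm behind the grasp point. The pads swing forward as they close: fully open they stand 13 mm farther back than shut.
Start: joints at [-1.184, 0.264, 1.604, -0, 1.274, -0.037], TCP at [0.278, -0.615, 0.231] pointing down, gripper open.
Joint ranges: [-2.63, 2.63], [-0.94, 2.18], [0.31, 2.57], [-1.31, 4.45], [0, 2.66], [-2.55, 2.55]. Speed limits (rad/s): [2.57, 2.57, 3.14, 3.14, 3.14, 3.14].

INTERFACE

Orientations are given as a 3x3 rotation matrix whose columns are the frame's x, y, z axes.
In Python, from plant import ctrl, imaging, job gives the robot as it stands. Calls block until the motion is done:
- ctrl.reach(position, orientation): joint-space move of the TCP to a pose.
- ctrl.movel(position, rotation=None, velocity=0.15): straight line of the TCP; rotation=None keeps the orientation; velocity is the mean speed in m/s.
- ctrl.movej(angles): joint-space move.
- ctrl.gripper_to(opening, effort=None): finger opening in m; effort is the grip in N (None keeps the last); returns when the fingers have stopped.
- ctrl.pause(seconds).
- ctrl.solve_ik(position, orientation): joint angles nearest the present ones, or None.
- imaging.read_camera(name): name is "scene" or "side" or "wrist"; returns a dict with "frame" (384x512x3 uint8, red, green, blue), "K" (3x3 intrinsics, pixels), "k1" (the pictures are not rectified: a ray, as slopes to the right and down, at radius r is drawn at 1 + k1 r^2 times it, then the intrinsics apply), "rvec" (rotation vector, rad) and "tvec" (3), from world to camera coordinates, as OpenCV has them. Camera axes: x right, y down, z forward; pixel columns grow to the right and rows downward; lengths in m; the calibration is good to about 2 mm. A picture is of the moment at which its call begins. There is no depth.
A pose or a line that the arm cannot do raises ctrl.Unreachable and nothing moves.
- job.finish_job(): hands the job in, once; it reports no verdict.
Readings, each from a call of its own:
- ctrl.current_time(): time.
- ctrl.current_joints(): joint angles.
- ctrl.current_qd(): joint speeds.
- ctrl.current_effort(): joint torques, N m.
- ctrl.current_tool_pos(): TCP position.
- ctrl.current_eef_rot(): TCP orientation.
- ctrl.current_force(): force on the tool from outside, world axes, zero at the start.
- ctrl.current_moment(): the same for the moment, N m.
- ctrl.current_opening(): finger opening in m.
Only numpy, scipy, OpenCV 4.12 (cv2) and the standard library are available. Lean on these libraries where they do the work, as an engineer would, in place of code of your own. Each camera call takes 0.05 s, during which the arm holds its last target.

## Working session

There is one attempt and no reset: what is moved stays moved. The work goes in short steps, each a Python script; the robot and the scene stay as the last script left them, time stands still between calls to the robot, and variables do not carry over. Pictures are saved under pics/ and viewed, and the job is handed in when it is done.

```bash
ls; mkdir -p pics; python3 - <<'E'
from plant import ctrl, imaging, job
import cv2
for n in ["scene","side","wrist"]:
    d=imaging.read_camera(n); cv2.imwrite(f"pics/{n}0.png",d["frame"][:,:,::-1])
    print(n,d["K"].tolist(),d["k1"],d["rvec"],d["tvec"])
print(ctrl.current_time(),ctrl.hold_point_z,ctrl.current_eef_rot())
E
```

```text
pics
scene [[437.4339156199478, 0.0, 253.8074716752557], [0.0, 437.4339156199478, 191.62788034434092], [0.0, 0.0, 1.0]] -0.07194888291858337 [ 1.90590575  1.76758517 -0.60937628] [-0.06854802 -0.37098983  1.45058313]
side [[402.98355584022795, 0.0, 253.95284344300126], [0.0, 402.98355584022795, 187.13551012839645], [0.0, 0.0, 1.0]] 0.023561780766634042 [ 0.26191322 -2.66075311  1.50268246] [0.50340105 0.09856267 0.93777636]
wrist [[264.84136846128376, 0.0, 250.91902146913364], [0.0, 264.84136846128376, 194.34252922422203], [0.0, 0.0, 1.0]] -0.05735565270358791 [-2.41092174  1.55664211  0.25077923] [-0.67244631 -0.040727    0.38138562]
0.15 0.0187 [[-6.68137904e-04  9.11540431e-01  4.11209918e-01]
 [ 1.63955122e-03  4.11210455e-01 -9.11538959e-01]
 [-9.99998433e-01  6.51659913e-05 -1.76926251e-03]]
```

View pics/scene0.png

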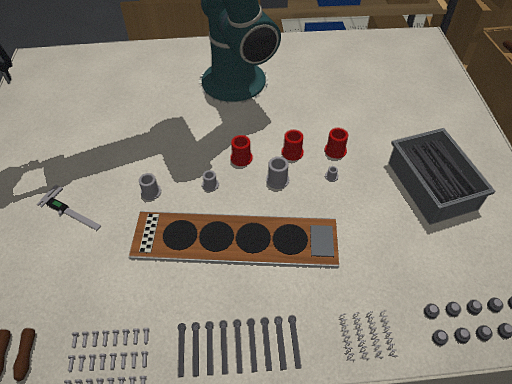

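View pics/side0.png

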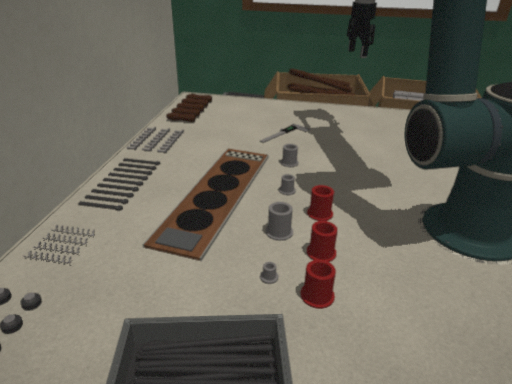

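View pics/wrist0.png

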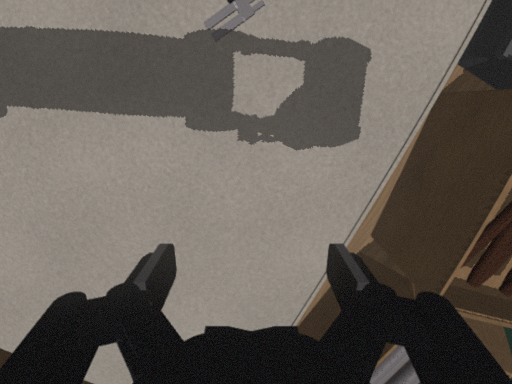

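```bash
cat > h.py <<'E'
import numpy as np, cv2
def ray(d,u,v):
    K=d["K"];k1=d["k1"]
    x=(u-K[0,2])/K[0,0];y=(v-K[1,2])/K[1,1]
    rd=np.hypot(x,y);r=rd
    for _ in range(30): r=rd/(1+k1*r*r)
    s=r/rd if rd>0 else 1
    R,_=cv2.Rodrigues(np.asarray(d["rvec"],float));t=np.asarray(d["tvec"],float).ravel()
    o=-R.T@t; return o,R.T@np.array([x*s,y*s,1.])
def onplane(d,u,v,z):
    o,q=ray(d,u,v); return o+q*(z-o[2])/q[2]
def proj(d,P):
    R,_=cv2.Rodrigues(np.asarray(d["rvec"],float));t=np.asarray(d["tvec"],float).ravel()
    c=R@np.asarray(P,float)+t; x,y=c[:2]/c[2]; f=1+d["k1"]*(x*x+y*y)
    return np.array([d["K"][0,0]*x*f+d["K"][0,2],d["K"][1,1]*y*f+d["K"][1,2]])
E
python3 - <<'E'
import cv2
a=cv2.imread("pics/scene0.png")[120:280,110:360]; cv2.imwrite("pics/c1.png",cv2.resize(a,None,fx=3.2,fy=3.2,interpolation=cv2.INTER_CUBIC))
a=cv2.imread("pics/side0.png")[130:310,140:350]; cv2.imwrite("pics/c2.png",cv2.resize(a,None,fx=3.3,fy=3.3,interpolation=cv2.INTER_CUBIC))
E
```

```text
(no output)
```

View pics/c1.png

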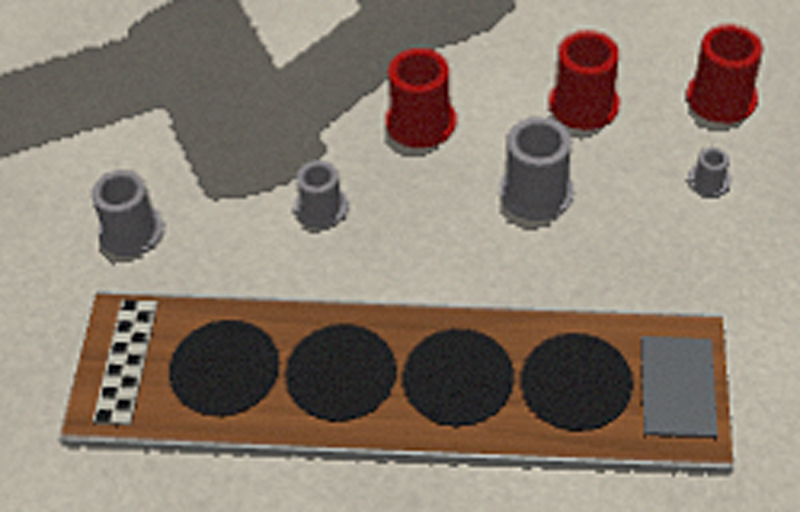

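View pics/c2.png

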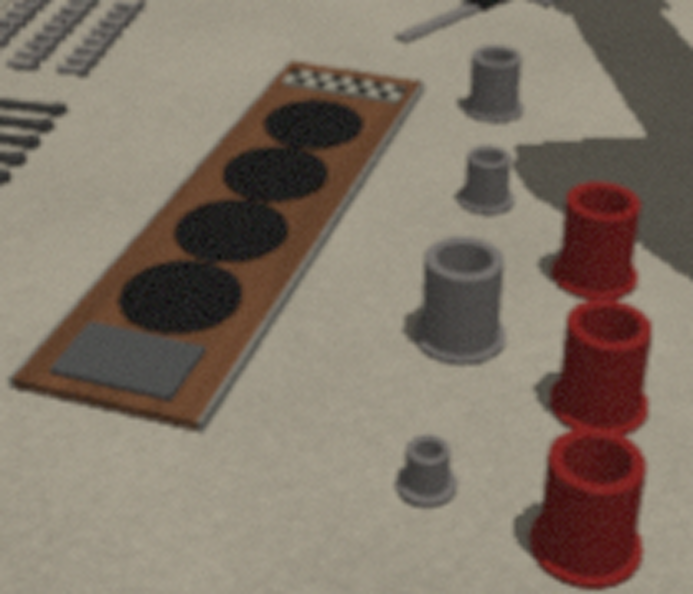

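Candidates (scene): grey at (147,179), (209,175), (278,163) and (333,169), and three red ones at (241,142), (294,136) and (338,134). The crops confirm that exactly four are grey and standing flange-down, so these are the ones meant. By size, left to right, they are 3, 2, 4, 1. The scale is at the left end, the card at the right.

```bash
python3 - <<'E'
from plant import imaging
from h import *
s=imaging.read_camera("scene");d=imaging.read_camera("side")
h={3:.054,2:.042,4:.066,1:.030}
S={3:(120,190),2:(318,176),4:(538,139),1:(713,158)}
D={3:(497,57),2:(489,157),4:(463,258),1:(430,448)}
for k in h:
    print(k,onplane(s,S[k][0]/3.2+110-.4,S[k][1]/3.2+120-.4,h[k]).round(4),onplane(d,D[k][0]/3.3+140-.4,D[k][1]/3.3+130-.4,h[k]).round(4))
for p in [(418,70),(588,52),(731,46)]: print("red",onplane(s,p[0]/3.2+110,p[1]/3.2+120,.066).round(3))
for n,c in (("scene",s),("side",d)):
    g=c["frame"].max(2); m=(g<62).astype(np.uint8)*255
    x=[]
    for q in cv2.findContours(m,0,1)[0]:
        if 500<cv2.contourArea(q)<2500:
            P=np.array([onplane(c,*p[0],.013)[:2] for p in q.astype(float)],np.float32)
            (a,b),r=cv2.minEnclosingCircle(P)
            e=cv2.fitEllipse(P)
            print(n,q.reshape(-1,2).mean(0).round(),np.round(e[0],4),np.round(e[1],3),round(r,3))
f=s["frame"]
for nm,p in (("scale",[(148.5,213.5),(158.5,213.5),(151,252),(139.5,251.5)]),("card",[(311,225.5),(333,226),(333.5,256),(311,255.5)])):
    print(nm,np.mean([onplane(s,*q,.014) for q in p],0).round(4))
E
```

```text
3 [ 0.4512 -0.2399  0.054 ] [ 0.4501 -0.2364  0.054 ]
2 [ 0.4392 -0.0809  0.042 ] [ 0.4384 -0.0784  0.042 ]
4 [0.4343 0.0999 0.066 ] [0.4366 0.1022 0.066 ]
1 [0.4354 0.2488 0.03  ] [0.4348 0.2493 0.03  ]
red [0.35  0.008 0.066]
red [0.341 0.154 0.066]
red [0.343 0.278 0.066]
scene [290. 239.] [0.6328 0.1101] [0.082 0.084] 0.043
scene [253. 238.] [0.6218 0.021 ] [0.081 0.084] 0.043
scene [216. 236.] [ 0.6106 -0.0679] [0.082 0.084] 0.043
scene [179. 235.] [ 0.5999 -0.1573] [0.082 0.084] 0.043
scene [434. 191.] [0.1811 0.7241] [0.384 0.92 ] 0.158
scene [477.  43.] [-0.2017  0.8943] [0.199 0.547] 0.267
side [213. 195.] [ 0.6149 -0.0176] [0.082 0.389] 0.177
scale [ 0.5883 -0.2317  0.014 ]
card [0.6444 0.1874 0.014 ]
```

```bash
python3 - <<'E'
from plant import imaging,ctrl
from h import *
c=imaging.read_camera("side")
g=c["frame"].max(2); m=(g<62).astype(np.uint8)*255
m[:150]=0;m[:,260:]=0;m[240:]=0
m=cv2.morphologyEx(m,cv2.MORPH_OPEN,np.ones((7,7),np.uint8))
for q in cv2.findContours(m,0,1)[0]:
    P=np.array([onplane(c,*p[0],.013)[:2] for p in q.astype(float)],np.float32)
    e=cv2.fitEllipse(P); print(np.round(e[0],4),np.round(e[1],3))
for p in [(.435,.249),(.439,-.08),(.4505,-.238),(.4355,.101)]:
  for a in (0,):
    for s in (1,-1):
      R=np.array([[0,s,0],[0,0,s],[-1,0,0]]).astype(float); R=np.c_[[0,0,-1],np.cross([0,s,0],[0,0,-1]),[0,s,0]].astype(float)
      for z in (.008,.2):
        q=ctrl.solve_ik([p[0],p[1],z],R); print(p,s,z,None if q is None else np.round(q,2))
E
```

```text
[ 0.6156 -0.0146] [0.079 0.39 ]
(0.435, 0.249) 1 0.008 [ 0.47  0.19  2.16 -0.    0.79 -1.1 ]
(0.435, 0.249) 1 0.2 [ 0.47 -0.04  2.   -0.    1.18 -1.1 ]
(0.435, 0.249) -1 0.008 [ 0.47  0.19  2.16 -0.    0.79  2.04]
(0.435, 0.249) -1 0.2 [ 0.47 -0.04  2.   -0.    1.18  2.04]
(0.439, -0.08) 1 0.008 [-0.24  0.1   2.27 -0.    0.77 -1.81]
(0.439, -0.08) 1 0.2 [-0.24 -0.16  2.11 -0.    1.19 -1.81]
(0.439, -0.08) -1 0.008 [-0.24  0.1   2.27 -0.    0.77  1.33]
(0.439, -0.08) -1 0.2 [-0.24 -0.16  2.11 -0.    1.19  1.33]
(0.4505, -0.238) 1 0.008 [-0.53  0.21  2.14 -0.    0.8  -2.11]
(0.4505, -0.238) 1 0.2 [-0.53 -0.03  1.99 -0.    1.18 -2.11]
(0.4505, -0.238) -1 0.008 [-0.53  0.21  2.14 -0.    0.8   1.04]
(0.4505, -0.238) -1 0.2 [-0.53 -0.03  1.99 -0.    1.18  1.04]
(0.4355, 0.101) 1 0.008 [ 0.17  0.1   2.27 -0.    0.77 -1.4 ]
(0.4355, 0.101) 1 0.2 [ 0.17 -0.16  2.1  -0.    1.19 -1.4 ]
(0.4355, 0.101) -1 0.008 [ 0.17  0.1   2.27 -0.    0.77  1.74]
(0.4355, 0.101) -1 0.2 [ 0.17 -0.16  2.1  -0.    1.19  1.74]
```

```bash
cat >> h.py <<'E'
def Rz(yaw): # jaw axis at yaw from +y
    z=np.array([-np.sin(yaw),np.cos(yaw),0.]);x=np.array([0,0,-1.]);return np.c_[x,np.cross(z,x),z]
E
python3 - <<'E'
from plant import imaging,ctrl
from h import *
ctrl.gripper_to(.085)
print(Rz(0),ctrl.current_time())
for i,p in enumerate([(.56,-.03,.28),(.435,.249,.17)]):
    ctrl.reach(p,Rz(0)); ctrl.pause(.2)
    c=imaging.read_camera("wrist"); cv2.imwrite(f"pics/w1_{i}.png",c["frame"][:,:,::-1])
    np.savez(f"w1_{i}.npz",**c); R,_=cv2.Rodrigues(c["rvec"]); print(-R.T@np.array(c["tvec"]),ctrl.current_tool_pos(),ctrl.current_time())
E
```

```text
[[ 0. -1. -0.]
 [ 0.  0.  1.]
 [-1. -0.  0.]] 0.5167
[ 0.47992303 -0.03012545  0.42258062] [ 0.56001243 -0.03052098  0.27990243] 3.0917
[0.35580665 0.24885773 0.31318554] [0.43591298 0.24842818 0.17045869] 4.575
```

```bash
python3 - <<'E'
import cv2,numpy as np
cv2.imwrite("pics/w1.png",np.vstack([cv2.imread(f"pics/w1_{i}.png")[:290] for i in (0,1)]))
E
```

```text
(no output)
```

View pics/w1.png

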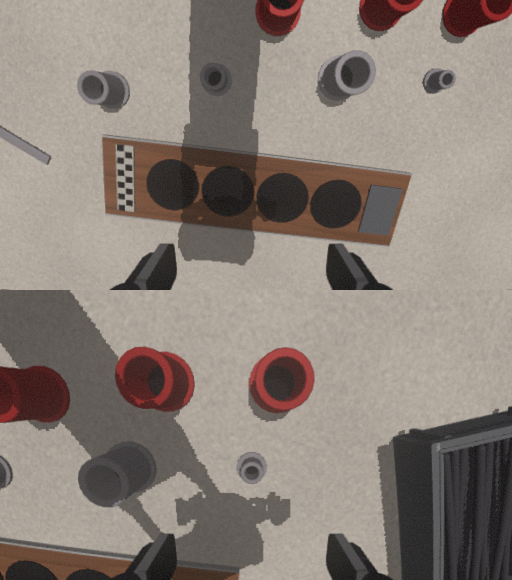

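The wrist views show the pads at (172,184), (228,191), (282,197) and (336,204), with the scale to the left and the card to the right. B1 is alone at (252,177) in the second view.

```bash
python3 - <<'E'
from h import *
c=dict(np.load("w1_0.npz")); f=c["frame"].astype(int)
m=((f.max(2)<60)&(f.max(2)-f.min(2)<14)).astype(np.uint8)*255
m[:150]=0;m[240:]=0;m=cv2.morphologyEx(m,cv2.MORPH_OPEN,np.ones((5,5),np.uint8))
for q in cv2.findContours(m,0,1)[0]:
    if cv2.contourArea(q)>800:
        P=np.array([onplane(c,*p[0],.013)[:2] for p in q.astype(float)],np.float32)
        e=cv2.fitEllipse(P);print(q.reshape(-1,2).mean(0),np.round(e[0],4),np.round(e[1],3),np.round(cv2.minEnclosingCircle(P)[0],4))
a=f[40:130,60:470].astype(np.uint8)[:,:,::-1]
cv2.imwrite("pics/c3.png",cv2.resize(a,None,fx=1.95,fy=1.95,interpolation=cv2.INTER_CUBIC))
c1=dict(np.load("w1_1.npz")); b=c1["frame"][150:205,220:285,::-1]
cv2.imwrite("pics/c4.png",cv2.resize(b,None,fx=8,fy=8,interpolation=cv2.INTER_CUBIC))
d=c
for k,p in {1:(.435,.249,.03),2:(.439,-.08,.042),3:(.4505,-.238,.054),4:(.4355,.101,.066)}.items(): print(k,proj(c,p),proj(c1,p))
E
```

```text
[335.16176471 203.47794118] [0.6303 0.1104] [0.081 0.082] [0.6303 0.1102]
[281.60283688 197.4964539 ] [0.6193 0.0212] [0.082 0.082] [0.6197 0.0211]
[227.48611111 190.96527778] [ 0.6082 -0.0677] [0.082 0.083] [ 0.6079 -0.068 ]
[172.45833333 184.04166667] [ 0.5965 -0.1565] [0.081 0.082] [ 0.5968 -0.1562]
1 [446.24720699  78.88159623] [250.59469923 183.05286253]
2 [212.99484702  77.2641278 ] [-33.25682695 190.77092753]
3 [94.04788119 87.98443941] [-133.80945247  202.97164044]
4 [354.65973485  72.89354646] [102.41369714 193.84338538]
```

View pics/c3.png

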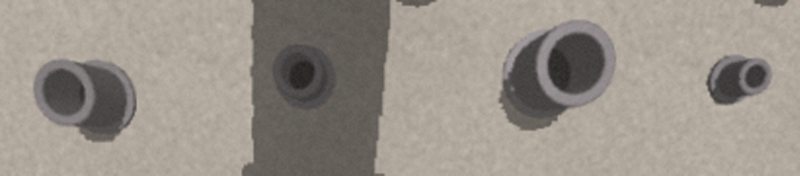

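View pics/c4.png

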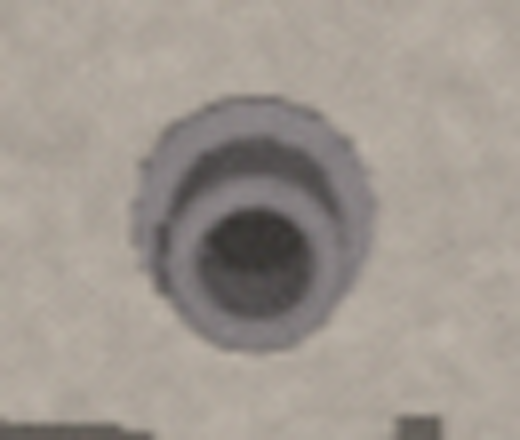

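```bash
cat >> h.py <<'E'
PICK={1:(.435,.2495),2:(.439,-.0795),3:(.4505,-.2385),4:(.4355,.1015)}
PLACE={1:(.5982,-.157),2:(.6094,-.0678),3:(.6205,.0211),4:(.6315,.1102)}
TZ={1:.008,2:.010,3:.014,4:.020}; W={1:.026,2:.035,3:.044,4:.053}
def pick(ctrl,k):
    x,y=PICK[k];h=.15
    ctrl.reach((x,y,h),Rz(0)); 
    ctrl.movel((x,y,TZ[k]),velocity=.12)
    print("down",ctrl.current_tool_pos().round(4),ctrl.current_force().round(1))
    ctrl.gripper_to(W[k]-.006,effort=60 if k<4 else 80)
    print("grip",ctrl.current_opening(),ctrl.current_force().round(1))
    ctrl.movel((x,y,h+.03),velocity=.12)
    print("up",ctrl.current_opening(),ctrl.current_force().round(1),ctrl.current_time())
def place(ctrl,k):
    x,y=PLACE[k];R=Rz(-.124)
    ctrl.reach((x,y,.18),R)
    z=.013+TZ[k]
    ctrl.movel((x,y,z+.012),velocity=.12); ctrl.pause(.15); f0=ctrl.current_force()
    zz=z+.004
    while zz>z-.004:
        ctrl.movel((x,y,zz),velocity=.03); f=ctrl.current_force()
        if f[2]-f0[2]>3: break
        zz-=.001
    print("placed",round(zz-z,4),(f-f0).round(1),ctrl.current_tool_pos().round(4))
    ctrl.gripper_to(W[k]+.018); ctrl.pause(.1)
    ctrl.movel((x,y,.15),velocity=.12)
    ctrl.gripper_to(.085); print(ctrl.current_time())
E
python3 - <<'E'
from plant import imaging,ctrl
from h import *
pick(ctrl,1)
c=imaging.read_camera("wrist");cv2.imwrite("pics/p1.png",c["frame"][:,:,::-1])
E
```

```text
down [0.4358 0.2499 0.0088] [ 0.3 -0.4  0.4]
grip 0.024158541762222024 [-0.6  0.9  4. ]
up 0.0240656297822565 [-0.7  0.   0.1] 8.325
```

View pics/p1.png

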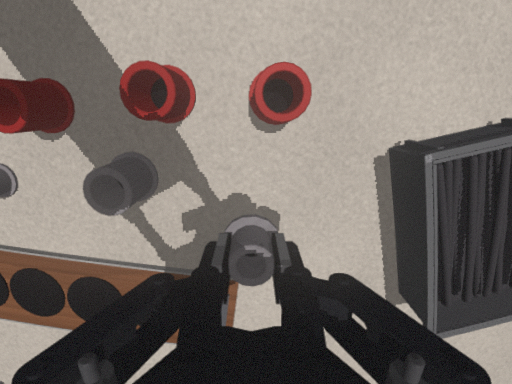

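B1 is held upright between the fingers at (252,250). Its flange looks wider than it did on the table, so it has left the table. Next I place it.

```bash
python3 - <<'E'
from plant import imaging,ctrl
from h import *
place(ctrl,1)
for n in("scene","wrist","side"):
    c=imaging.read_camera(n);cv2.imwrite(f"pics/q1{n}.png",c["frame"][:,:,::-1])
    print(n,proj(c,(.5982,-.157,.043)),proj(c,(.5982,-.157,.013)))
a=cv2.imread("pics/q1scene.png")[190:270,120:240];b=cv2.imread("pics/q1wrist.png")[100:300,130:380];s=cv2.imread("pics/q1side.png")[140:220,180:300]
r=lambda i,f:cv2.resize(i,f,interpolation=cv2.INTER_CUBIC)
cv2.imwrite("pics/q1.png",np.hstack([np.vstack([r(a,(390,260)),r(s,(390,260))]),r(b,(400,520))]))
E
```

```text
placed -0.0 [-1.2 -0.2  5.3] [ 0.5984 -0.157   0.0215]
15.0667
scene [177.94405231 227.08414975] [179.72468876 233.75567007]
wrist [250.16025252 193.48738714] [250.18151195 185.13319903]
side [234.57371099 157.23206131] [234.63815781 166.6141816 ]
```

View pics/q1.png

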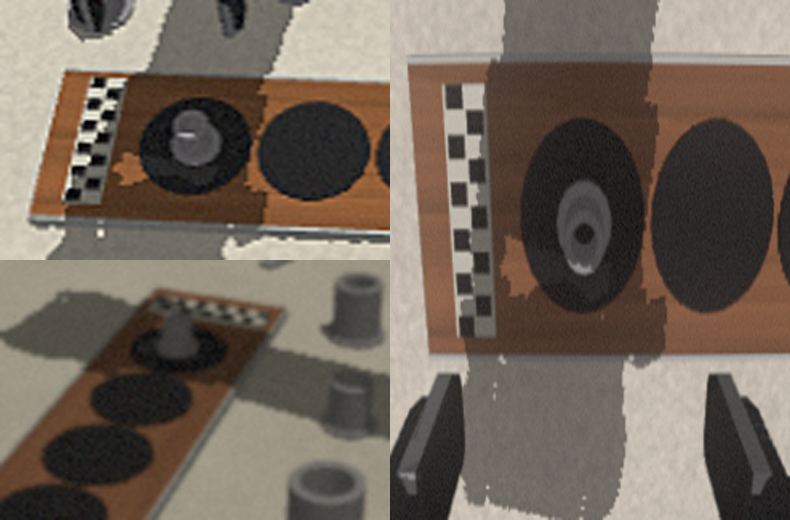

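B1 stands upright in the middle of the scale-end pad: flange centre about (583,218), pad centre (582,215) in the crop. Next is B2.

```bash
python3 - <<'E'
from plant import imaging,ctrl
from h import *
pick(ctrl,2)
if abs(ctrl.current_opening()-W[2])<.004: place(ctrl,2)
c=imaging.read_camera("wrist");cv2.imwrite("pics/q2.png",c["frame"][:,:,::-1])
E
```

```text
down [ 0.4398 -0.0797  0.0107] [0.3 0.7 0.1]
grip 0.03377751446144976 [-0.3 -1.1  5.9]
up 0.033435726878311554 [ 0.5 -0.1 -2.5] 19.3667
placed -0.0 [-3.4  1.   6.2] [ 0.6094 -0.0678  0.0238]
25.0667
```

View pics/q2.png

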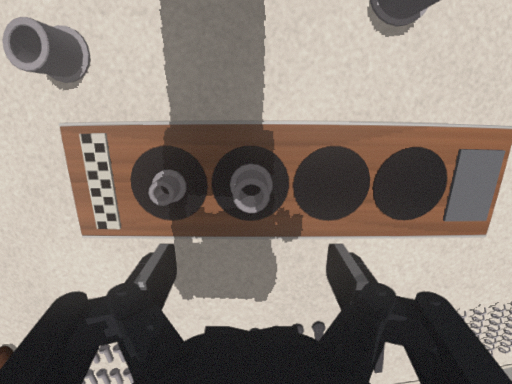

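B2 stands at (252,187), central on pad 2, and B1 is unchanged. Next are B3 and B4.

```bash
python3 - <<'E'
from plant import imaging,ctrl
from h import *
pick(ctrl,3)
if abs(ctrl.current_opening()-W[3])<.004: place(ctrl,3)
c=imaging.read_camera("wrist");cv2.imwrite("pics/q3.png",c["frame"][:,:,::-1])
E
```

```text
down [ 0.4513 -0.2389  0.0148] [-0.  -0.1 -0.5]
grip 0.04268501338145535 [-1.5 -1.5  6. ]
up 0.042934610988133115 [-1.   0.2 -3.2] 29.325
placed -0.0 [-1.2 -0.2  8.6] [0.6208 0.0211 0.0282]
35.3583
```

View pics/q3.png

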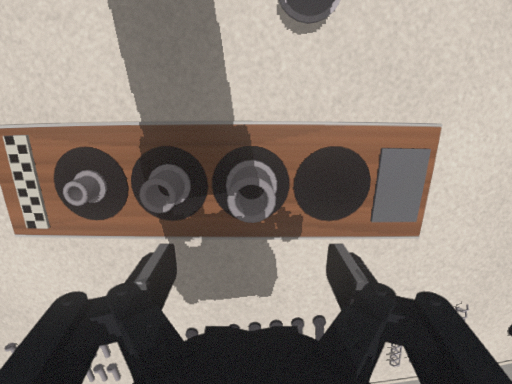

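B3 stands at (252,190), central on pad 3, with the others unchanged.

```bash
python3 - <<'E'
from plant import imaging,ctrl
from h import *
pick(ctrl,4)
if abs(ctrl.current_opening()-W[4])<.004: place(ctrl,4)
ctrl.reach((.53,-.03,.28),Rz(-.124)); ctrl.pause(.3)
c=imaging.read_camera("wrist");cv2.imwrite("pics/q4.png",c["frame"][:,:,::-1]);np.savez("w4.npz",**c)
ctrl.reach((.42,-.40,.28),Rz(-.124)); ctrl.pause(.3)
for n in("scene","side"):
    c=imaging.read_camera(n);cv2.imwrite(f"pics/q4{n}.png",c["frame"][:,:,::-1]);np.savez(f"{n}4.npz",**c)
    for k,(x,y) in PLACE.items(): print(n,k,proj(c,(x,y,.013+[0,.03,.042,.054,.066][k])).round(1))
a=cv2.imread("pics/q4.png")[:300,60:460];b=cv2.imread("pics/q4scene.png")[180:280,120:350];s=cv2.imread("pics/q4side.png")[130:270,130:300]
r=lambda i,f:cv2.resize(i,f,interpolation=cv2.INTER_CUBIC)
cv2.imwrite("pics/f.png",np.vstack([np.hstack([r(a,(400,300)),r(s,(364,300))]),r(b,(764,290))]))
print(ctrl.current_time())
E
```

```text
down [0.4364 0.1016 0.0207] [-0.2  0.5 -0.6]
grip 0.051696654411422543 [-2.8 -3.2  5.8]
up 0.05179379126140517 [-1.6 -0.1 -5.4] 39.3583
placed 0.0 [-3.8 -1.2 11.8] [0.6318 0.1103 0.0342]
44.85
scene 1 [177.9 227.1]
scene 2 [214.8 225.9]
scene 3 [252.6 224.6]
scene 4 [291.4 223.2]
side 1 [234.6 157.2]
side 2 [222.7 167.8]
side 3 [209. 180.]
side 4 [192.9 194.5]
47.9083
```

View pics/f.png

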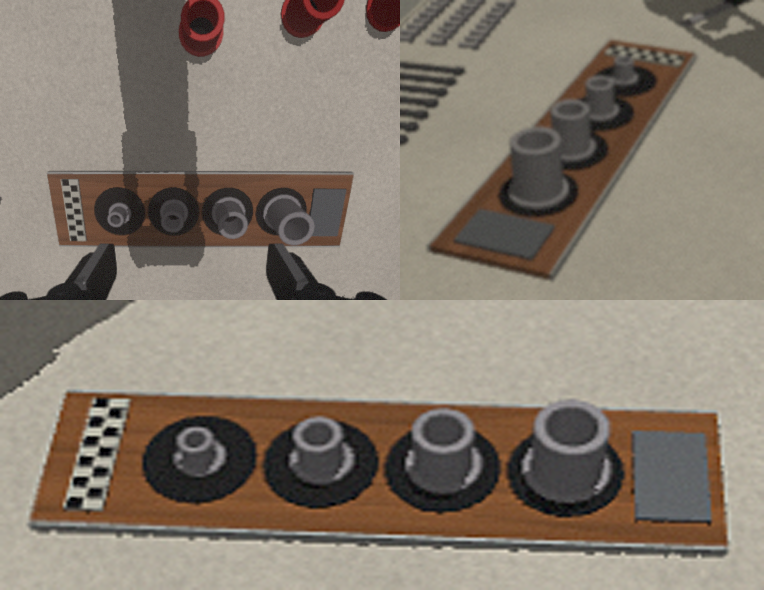

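```bash
python3 - <<'E'
import cv2,numpy as np
a=cv2.imread("pics/scene0.png").astype(int);b=cv2.imread("pics/q4scene.png").astype(int)
d=abs(a-b).max(2)
print("scale",d[211:256,137:161].mean(),"card",d[223:259,309:336].mean(),"bg",d[270:300,150:330].mean())
from plant import job,ctrl
print(ctrl.current_force().round(1)); job.finish_job()
E
```

```text
scale 4.723148148148148 card 4.255144032921811 bg 4.682222222222222
[0.3 0.3 0.1]
the job is handed in; nothing more can be done
```

All four bushings stand on their flanges, one to a pad, in the order 1, 2, 3, 4 from the photo scale to the grey card. I handed the job in shortly after 48 s on the robot's clock, with the gripper empty and clear of everything.

- **Placing:** In the last scene picture, the bushing tops lie within about 1.5 pixels (roughly 2–3 mm) of the pad centres I aimed for. The side and wrist views also show them upright.
- **Scale and card:** The scale and card areas differ from the first picture by no more than image noise (4.7 and 4.3 grey levels, against 4.7 for the background), so neither moved.
- **What disagreed:** The scene and wrist cameras put the pad centres 2–3 mm apart in x, so I placed at the average. The attempt to find the pads separately in the side view failed because they merged into one shape, so I didn't use it. The gripper opening read 1–2 mm less than each bushing's diameter, but all four grasps held.

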